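# Load a filter cartridge through the sprung flaps of a UV bay and start it

## Robot

A 6-joint arm with a two-finger parallel gripper is mounted at the origin on the work surface. World frame = base frame: x ahead of the robot, y to its left, z up, the work surface at z = 0. Lengths are in mm, angles in rad, forces in N, time in s.
With the tool pointing down it reaches from about 425 to 1125 mm from the base axis. Payload 14.9 kg.
Tool frame: the origin (TCP) lies on the mounting face of the last link; the fingertips stand 191 mm ahead of it and the grasp point (between the pads) lies 172 mm ahead of it (nose_length is the distance from the TCP to the fingertips, in mm); z points along the fingers, x is the direction in which the jaws open and shut, and the axes are right-handed (so a half turn about z gives the same grasp; the last joint's range is limited). The gripper opens to 91 mm and grips with 3 to 60 N. Pads are 32 mm wide; open, the fingers measure 118 mm over their backs; the gripper's body (76 mm by 178 mm) begins 60 mm behind the grasp point.
Start: joints at [-1.199, 0.379, 1.734, -0, 1.028, -0.033], TCP at [275.682, -643.443, 404.732] pointing down, gripper open.
Joint ranges: [-2.77, 2.77], [-0.74, 2.19], [0, 2.66], [-1.06, 4.2], [0.31, 2.87], [-3.08, 3.08]. Speed limits (rad/s): [1.89, 1.89, 2.39, 3.14, 3.14, 3.14].

## Interface

Orientations are given as a unit quaternion [x, y, z, w].
In Python, from cell import read_state, read_camera, get_calibration, job_done, nose_length gives the robot as it stands.
- The arm moves only by the shell command python3 -m handwheel 'ROWS' [OPENING]. ROWS is JSON, a list of rows, each an object with "delta_pos": the shift along the tool's x, y, z in mm, a list of three; "roll": the turn about the tool's z in rad. A call has 1 to 12 rows; each row shifts and turns the commanded pose from where the row before left it, along the tool's axes as they then stand; what a row does not reach is not made up. A row lasts 1/12 s, in which the tool goes at most 41.7 mm and 7.16 degrees, less where a joint would pass 70% of its speed; a pose out of reach is approached as far as the arm can. A call is refused whole if a number of a shift passes 41.7 or a number of a turn 0.125, either way. A call with a gripper value outside its range is refused whole. OPENING is the gripper's target within -1 to 1 (shut at 1, half-way at 0, fully open at -1), set as the call begins (- or left out, the last holds). The fingers move at their own pace and stop on an object; the grip force is fixed at half the most. Time passes only in rows, so rows that do not move let the fingers close. It gives the time, the measured TCP pose, the force and the opening at its end, in the units of the state.
- read_state(): the state, without advancing time (a new reading comes with each control period).
- read_camera(name): name is "scene" or "top" or "wrist"; returns (picture, depth): 420x560x3 uint8, red, green, blue; 420x560 float32, mm along the optical axis (not along the pixel's ray), 0 where there is no reading.
- get_calibration(name): a dict with "K" (3x3 intrinsics, pixels), "distortion" ([k1, k2, p1, p2, k3] as OpenCV has them; the pictures are not rectified), "rvec" (rotation vector, rad) and "tvec" (3), from world to camera coordinates, as OpenCV has them. Camera axes: x right, y down, z forward; pixel columns grow to the right and rows downward; lengths in mm; the calibration is good to about 2 mm. A picture is of the moment at which its call begins: read the wrist's pose just before it. get_calibration takes no time and is no camera call; for the wrist camera it gives the pose at the moment of the call.
- job_done(): hands the job in, once; it reports no verdict.
The state is a dict: "time": time; "joint_pos": joint angles; "qd": joint speeds; "tau": joint torques, N m; "eef_pos": TCP position; "orientation": TCP orientation; "ft_force": force on the tool from outside, world axes, zero at the start; "wrist_torque": the same for the moment, N m; "opening": finger opening in mm.
Only numpy, scipy, OpenCV 4.12 (cv2) and the standard library are available. Lean on these libraries where they do the work, as an engineer would, in place of code of your own. Each camera call takes 0.05 s, during which the arm holds its last target.

## Task

Lay the white filter cartridge with blue end caps lengthwise on the bay's lead-in deck and push it end-on through the orange sprung flaps, gently, until the yellow bumper plate inside has been pushed all the way back and the flaps have swung shut behind the cartridge. Only then flip the red guard on the start box up and over until it stays, and press the green button beneath fully down; leave the guard up, and do not knock over the steel mug or the bottle.

Things in the scene. Friction and masses are not known exactly. Their poses are not given: they have to be found in the camera images.
- cartridge_mid (a point): Loose filter cartridge lying on the table, 110 mm long, 0.24-0.42 kg: white round barrel 47 mm across (grip it here, crosswise) between two square blue caps 54 x 54 mm, 14 mm thick. Point at its centre, 27 mm above what it lies on. x axis = its length (both ends alike), z up.
- chamber: UV bay, fixed to the table. Origin on the table under the gate plane; +x leads into the bay. Floor 4 mm thick. Lead-in deck x -145 to 0 between blue rails (76 mm apart, top 14 mm above table). Gate at x = 0: posts 60 mm high, opening 82 mm wide, open above. Inside: walls 112 mm apart, 66 mm high; clear roof from x = 110 mm on, top 69 mm; low guides 76 mm apart.
- flap_left (a joint): Left (+y) orange flap, 39 mm wide, 52 mm high, hinged on the gate post (upright hinge); 0 = shut, grows to 1.7 rad as it swings into the bay (+x) only. Springs resist with about 1-2.5 N at the tip and shut it once nothing is in its 40 mm sweep behind the gate; it cannot open outwards, so leave the bay upwards.
- flap_right (a joint): Right (-y) orange flap, mirror image of the left; 0 = shut, grows to 1.7 rad inwards.
- bumper (a joint): Yellow bumper plate across the bay on an adjustable end stop. Reads 0 m untouched, 0.014 fully back on its hard end; slides stiffly (about 2.5 N) and stays where left. Its place varies unmeasured: first touch with the cartridge's centre 97 to 121 mm past the gate (rear face 42 to 66 mm past), so full home is 14 mm further, found by feel or this reading. Do not ram it (35 N at most).
- control: Grey start box fixed to the table, 140 (x) x 110 x 50 mm high. Origin under its centre on the table; local x points to the guard's hinge side, z up.
- guard (a joint): Red guard cover over the button, 71 x 64 mm, top 43 mm above the box; hinge along the box's y. 0 = shut, grows as its front lifts and swings to local +x, stop at 1.95 rad. Light; falls shut below about 1 rad, falls open and stays beyond.
- guard_tab (a point): Point on the yellow upright tab on the guard's top, to be pinched: tab 10 mm thick (box y), 24 mm long (box x), standing 42 mm above the guard's top; the point is on its middle, 28 mm above the guard's top and 14 mm below the tab's tip. Moves with the guard. 54 mm in front of and 66 mm above the hinge when shut.
- guard_hinge (a point): Point on the guard's hinge line, mid-width, 43 mm behind the box centre (local +x), 55 mm above the table. The guard turns about the box's y axis here.
- start (a joint): Green push button under the guard, 30 mm across; 0 = up, 0.006 m = fully down (5 N); springs back.
- start_top (a point): Centre of the button's top face, 72 mm above the table, 39 mm in front of the hinge; press straight down.
- mug: Steel mug standing on the table, 76 mm across, 80 mm high; origin under its centre. Leave standing.
- bottle: Bottle standing on the table, 64 mm across, 140 mm high; origin under its centre. Leave standing.
Mind the look-alikes: they are no part of the job. Leave any pink or turquoise look-alike of the part that bears cartridge_mid alone.

How it is judged (in metres and radians):
On the way, in this order (a step that is already met when the one before it is completed fails the run):
1. the cartridge, lying on the floor of the bay, is in the gate with both flaps pushed open by it (value of joint each of flap_left, flap_right above 0.5 rad and x of cartridge_mid in the frame of chamber between -0.05 and 0.06 m and z of cartridge_mid in the frame of chamber below 0.045 m), for 0.05 s.
2. the bumper plate is pushed back and both flaps have shut behind the cartridge (value of joint bumper above 0.01 m and value of joint each of flap_left, flap_right below 0.1 rad and x of cartridge_mid in the frame of chamber above 0.09 m), for 0.2 s.
3. the guard is up and over (value of joint guard above 1.4 rad), for 0.2 s.
4. the button is pressed fully down (value of joint start above 0.0045 m), for 0.05 s.
At the end, for the whole second after the job is handed in: the cartridge lies at rest inside the bay, its centre at least 90 mm past the gate; the bumper has been pushed back at least 10 of its 14 mm; both flaps are shut (under 0.1 rad); the guard is up (over 1.4 rad); the button has been pressed and has sprung back up (all of step 2 and z of cartridge_mid in the frame of chamber below 0.045 m and value of joint guard above 1.4 rad and value of joint start below 0.002 m and linear speed of cartridge below 0.02 m/s); the robot touches nothing.
It fails at once if the cartridge is rammed against the bumper with more than 35 N (contact force between cartridge and bumper above 35 N).
It fails at once if the mug is knocked over (angle between mug's own z axis and vertical above 0.5 rad).
It fails at once if the bottle is knocked over (angle between bottle's own z axis and vertical above 0.5 rad).
It also fails if it takes over 72 s, if anything falls off the work surface, if the arm or the gripper's body presses on something with over 40 N, if the wrist force passes 120 N, or if a joint passes its speed limit or range.

## Working session

There is one attempt and no reset: what is moved stays moved. The work goes in short steps, Python scripts to look and compute and a shell command to move; the robot and the scene stay as the last step left them, time stands still between calls to the robot, and variables do not carry over. Pictures are saved under pics/ and viewed, and the job is handed in when it is done.

```bash
ls; mkdir -p pics; cat > h.py <<'E'
import numpy as np, cv2
from cell import read_state, read_camera, get_calibration, job_done, nose_length
def snap(name, fn):
    c=get_calibration(name); p,d=read_camera(name)
    cv2.imwrite(f'pics/{fn}.png',p[:,:,::-1]); np.savez(f'pics/{fn}.npz',p=p,d=d,**{k:np.array(v) for k,v in c.items()})
def world(fn,u,v,z=None):
    """pixel -> world: by plane z, or by depth"""
    f=np.load(f'pics/{fn}.npz'); R=cv2.Rodrigues(f['rvec'])[0]; t=f['tvec'].reshape(3)
    n=cv2.undistortPoints(np.array([[[u,v]]],float),f['K'],f['distortion'])[0,0]
    ray=np.array([n[0],n[1],1.])
    if z is None:
        d=f['d'][int(round(v)),int(round(u))]; return R.T@(ray*d-t)
    o=-R.T@t; r=R.T@ray; return o+r*(z-o[2])/r[2]
E
python3 - <<'E'
from h import *
print(read_state()); print(nose_length() if callable(nose_length) else nose_length)
snap('scene','s0'); snap('top','t0')
E
```

```text
pics
{'time': 0.0, 'joint_pos': array([-1.19928941e+00,  3.79371428e-01,  1.73477560e+00,  2.14468622e-05,
        1.02853782e+00, -3.33000699e-02]), 'qd': array([ 8.01195916e-05,  3.40910710e-04, -1.32632271e-03,  1.96152006e-04,
       -7.78962433e-04,  1.64999736e-03]), 'tau': array([-8.58106341e-04, -7.63736701e+01, -4.34371948e+01,  6.50313240e-02,
        4.24271717e-02, -7.78534263e-05]), 'eef_pos': array([ 275.61497256, -643.24690269,  404.11668245]), 'orientation': array([ 8.34814576e-01, -5.50530949e-01, -4.40320807e-04, -3.23144648e-04]), 'ft_force': array([-0.97510129,  0.13120611, -0.07082898]), 'wrist_torque': array([-0.0439838 ,  0.00116447,  0.04836151]), 'opening': 91.47407863331416}
190.8
```

View pics/s0.png

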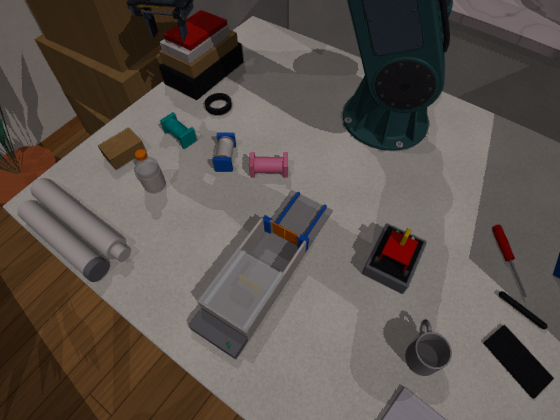

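View pics/t0.png

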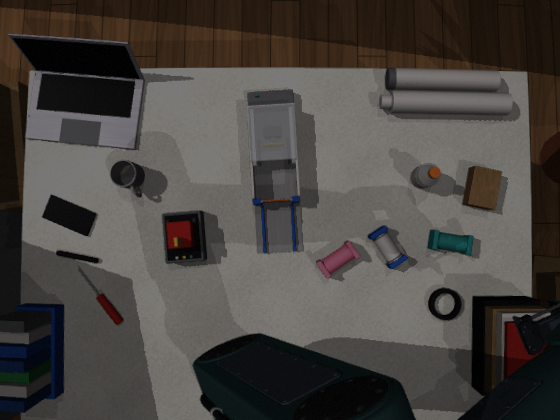

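```bash
python3 - <<'E'
from h import *
p=cv2.imread('pics/t0.png')
a=cv2.resize(p[80:280,150:350],None,fx=3,fy=3,interpolation=cv2.INTER_CUBIC)
b=cv2.resize(p[160:300,300:480],None,fx=4,fy=4,interpolation=cv2.INTER_CUBIC)
cv2.imwrite('pics/t0a.png',a);cv2.imwrite('pics/t0b.png',b)
E
```

```text
(no output)
```

View pics/t0a.png

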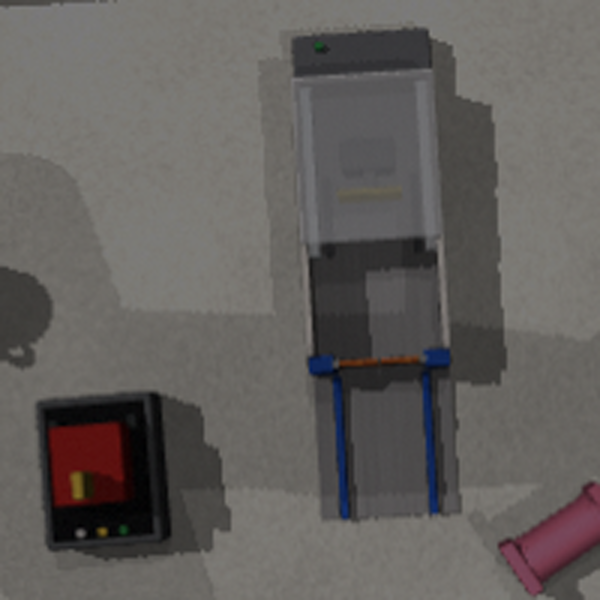

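View pics/t0b.png

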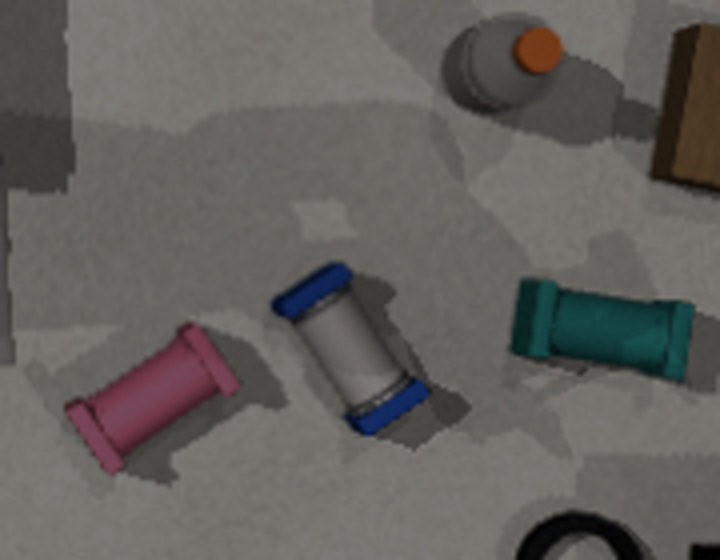

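```bash
cat >> h.py <<'E'
def cloud(fn):
    f=np.load(f'pics/{fn}.npz'); R=cv2.Rodrigues(f['rvec'])[0]; t=f['tvec'].reshape(3)
    d=f['d'];h,w=d.shape; uv=np.stack(np.meshgrid(np.arange(w),np.arange(h)),-1).reshape(-1,1,2).astype(float)
    n=cv2.undistortPoints(uv,f['K'],f['distortion'])[:,0]
    P=np.c_[n,np.ones(len(n))]*d.reshape(-1,1)
    W=(P-t)@R; W[d.reshape(-1)==0]=np.nan
    return W.reshape(h,w,3), f['p']
E
python3 - <<'E'
from h import *
f=np.load('pics/t0.npz'); print(f['K'],f['tvec'],f['rvec'], -cv2.Rodrigues(f['rvec'])[0].T@f['tvec'].reshape(3))
W,p=cloud('t0')
hsv=cv2.cvtColor(p,cv2.COLOR_RGB2HSV).astype(int); H,S,V=hsv[...,0],hsv[...,1],hsv[...,2]
print('table z',np.nanmedian(W[280:300,200:240,2]))
blue=(H>100)&(H<125)&(S>120)
def reg(u0,u1,v0,v1):
    m=np.zeros(H.shape,bool); m[v0:v1,u0:u1]=1; return m
m=blue&reg(365,412,222,272)&(W[...,2]>20); Q=W[m]; print('cap',len(Q),Q.mean(0),np.nanmax(Q[:,2]))
r=cv2.minAreaRect(Q[:,:2].astype(np.float32)); print(r)
# whole cart incl. barrel
m=reg(365,412,222,272)&(W[...,2]>25)&(W[...,2]<70); Q=W[m]; print('cart',cv2.minAreaRect(Q[:,:2].astype(np.float32)),Q.mean(0))
# posts
for a in [(250,263,195,208),(288,302,193,206)]:
    m=blue&reg(*a)&(W[...,2]>45); Q=W[m]; print('post',len(Q),np.median(Q,0),cv2.minAreaRect(Q[:,:2].astype(np.float32)))
for a in [(258,270,210,256),(288,300,208,254)]:
    m=blue&reg(*a)&(W[...,2]>7)&(W[...,2]<25); Q=W[m]; print('rail',len(Q),cv2.fitLine(Q[:,:2].astype(np.float32),cv2.DIST_L2,0,.01,.01).ravel(),Q[:,0].min(),Q[:,0].max(),Q.mean(0))
# box
m=reg(155,215,205,270)&(W[...,2]>40)&(W[...,2]<60); Q=W[m]; print('box',cv2.minAreaRect(Q[:,:2].astype(np.float32)))
m=reg(155,215,205,270)&((H<8)|(H>172))&(S>150)&(W[...,2]>80); Q=W[m]; print('guard',Q.mean(0),cv2.minAreaRect(Q[:,:2].astype(np.float32)))
m=reg(155,215,205,270)&(W[...,2]>115); Q=W[m]; print('tab',len(Q),Q.mean(0),np.nanmax(Q[:,2]),Q.min(0),Q.max(0))
m=reg(100,150,150,200)&(W[...,2]>60); Q=W[m]; print('mug',cv2.minAreaRect(Q[:,:2].astype(np.float32)))
m=reg(405,450,155,195)&(W[...,2]>60); Q=W[m]; print('bottle',cv2.minAreaRect(Q[:,:2].astype(np.float32)))
# pink
m=(H>155)&(H<178)&(S>60)&reg(310,365,235,280)&(W[...,2]>20); Q=W[m]; print('pink',cv2.minAreaRect(Q[:,:2].astype(np.float32)))
# bay
m=reg(240,310,85,205)&(W[...,2]>55); Q=W[m]; print('bay',cv2.minAreaRect(Q[:,:2].astype(np.float32)))
E
```

```text
[[474.7010245    0.         281.45437271]
 [  0.         474.7010245  201.01012542]
 [  0.           0.           1.        ]] [ -28.44423669  557.10794401 1331.5499173 ] [ 2.19860732 -2.17450363  0.03521625] [ 489.19184104  -47.70484259 1357.43106963]
table z 0.6976680352794912
cap 224 [ 434.79957456 -313.44392663   50.79222877] 62.9343439899065
((432.5023193359375, -316.595458984375), (109.66338348388672, 54.17097473144531), 34.098289489746094)
cart ((432.69012451171875, -316.8741455078125), (109.67365264892578, 54.767478942871094), 34.05157470703125) [ 431.60946123 -315.88834593   47.8303017 ]
post 49 [551.69625597  44.0475391   60.06490758] ((553.028076171875, 44.13456726074219), (14.137802124023438, 22.13590431213379), 1.0862107276916504)
post 45 [560.85738266 -60.21587222  60.78742137] ((559.6280517578125, -60.22993850708008), (13.872245788574219, 21.9143009185791), 0.7596339583396912)
rail 116 [9.9756116e-01 6.9797859e-02 4.7231583e+02 2.7893171e+01] 412.86166481401574 531.3150847598762 [472.31582028  27.89317036  13.88344532]
rail 117 [ 9.9745357e-01  7.1319051e-02  4.7904141
[... 223 characters left out ...]
98 248.86021316  93.33765583] ((462.0041809082031, 250.7111358642578), (70.11637878417969, 63.7202033996582), 6.044416427612305)
tab 42 [444.88144157 247.8963499  130.58759921] 139.68526530732913 [433.76711121 244.18257426 115.08754285] [454.89542838 253.58166163 139.68526531]
mug ((615.8260498046875, 413.9625244140625), (75.7917709350586, 94.83024597167969), 88.18323516845703)
bottle ((628.9189453125, -416.3261413574219), (64.2457275390625, 58.72391891479492), 5.6004509925842285)
pink ((397.90863037109375, -179.72433471679688), (54.37702941894531, 109.17820739746094), 34.33229064941406)
bay ((686.3536376953125, 1.477569580078125), (275.20648193359375, 130.4879150390625), 4.0282135009765625)
```

```bash
cat >> h.py <<'E'
from scipy.spatial.transform import Rotation as Ro
def to(x,y,z,phi=None,n=None):
    """tool-frame shift to bring TCP to world x,y,z, and roll to make tool x point at phi(deg, mod 180)"""
    s=read_state(); R=Ro.from_quat(s['orientation']); d=R.inv().apply(np.array([x,y,z])-s['eef_pos'])
    X=R.as_matrix()[:,0]; ph=np.degrees(np.arctan2(X[1],X[0]))
    print('tool d',d.round(2),'len',np.linalg.norm(d).round(1),'phi',ph.round(2),end=' ')
    if n: print('per row',(d/n).round(2),end=' ')
    if phi is not None:
        a=(phi-ph+90)%180-90; print('roll',np.radians(-a).round(4),end=' ')
    print('t',s['time'],'F',s['ft_force'].round(2),'q6',s['joint_pos'][5].round(3))
def ch(x,y=0,o=(556.3,-8.2),yaw=0.0706):
    c,s=np.cos(yaw),np.sin(yaw); return o[0]+c*x-s*y, o[1]+s*x+c*y
E
python3 -c "
from h import *
to(432.6,-316.8,330,-55.9,10)"
```

```text
tool d [-238.18 -272.88   74.39] len 369.8 phi -66.81 per row [-23.82 -27.29   7.44] roll -0.1904 t 0.1 F [-0.63  0.78  0.51] q6 -0.033
```

```bash
python3 -m handwheel '[{"delta_pos":[-23.8,-27.3,7.4],"roll":0},{"delta_pos":[-23.8,-27.3,7.4],"roll":0},{"delta_pos":[-23.8,-27.3,7.4],"roll":0},{"delta_pos":[-23.8,-27.3,7.4],"roll":0},{"delta_pos":[-23.8,-27.3,7.4],"roll":0},{"delta_pos":[-23.8,-27.3,7.4],"roll":0},{"delta_pos":[-23.8,-27.3,7.4],"roll":0},{"delta_pos":[-23.8,-27.3,7.4],"roll":0},{"delta_pos":[-23.8,-27.3,7.4],"roll":0},{"delta_pos":[-23.8,-27.3,7.4],"roll":0},{"delta_pos":[0,0,0],"roll":-0.095},{"delta_pos":[0,0,0],"roll":-0.095}]' -0.6; python3 - <<'E'
from h import *
to(432.6,-316.8,330,-55.9)
snap('wrist','w0')
E
```

```text
time: 1.1
eef_pos: [433.4, -315.3, 330.1]
orientation: [0.885, -0.466, -0.001, -0.0]
ft_force: [0.2, 0.6, 0.0]
opening: 73.2
tool d [0.78 1.55 0.11] len 1.7 phi -55.54 roll 0.0063 t 1.1 F [0.21 0.57 0.04] q6 0.297
```

View pics/w0.png

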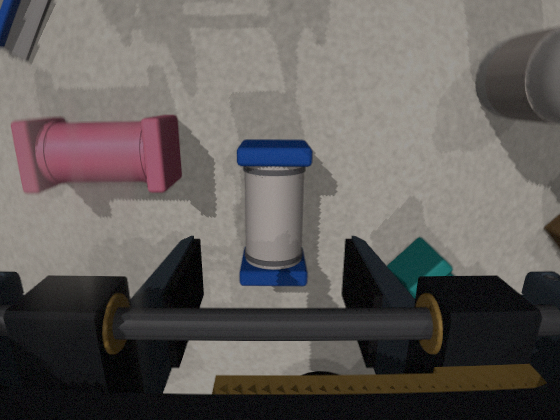

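```bash
python3 - <<'E'
from h import *
W,p=cloud('w0')
hsv=cv2.cvtColor(p,cv2.COLOR_RGB2HSV).astype(int); H,S,V=hsv[...,0],hsv[...,1],hsv[...,2]
print('table',np.nanmedian(W[330:360,230:330,2]),np.nanmedian(W[60:100,200:300,2]))
m=np.zeros(H.shape,bool); m[130:290,232:318]=1; m&=(W[...,2]>15)&(W[...,2]<75)
Q=W[m]; print(cv2.minAreaRect(Q[:,:2].astype(np.float32)),np.nanmax(Q[:,2]))
b=m&(H>100)&(H<125)&(S>120)&(W[...,2]>48)
for a in (slice(130,200),slice(230,290)):
    k=np.zeros_like(b);k[a]=b[a];print(k.sum(),W[k].mean(0))
to(432.6,-316.8,199,-55.9)
E
```

```text
table 0.5178424543609004 -0.23134374412169073
((428.6604919433594, -316.6080322265625), (110.02410125732422, 54.04148864746094), 33.68408966064453) 56.276923358619754
1458 [ 468.72421962 -289.53226046   53.29991028]
1118 [ 389.88958117 -342.7316288    53.22891218]
tool d [  0.32   0.89 131.38] len 131.4 phi -55.16 roll 0.013 t 1.15 F [ 0.73 -0.3  -0.1 ] q6 0.289
```

```bash
python3 -c "
from h import *
to(430.8,-316.6,199,-56.1)"; python3 -m handwheel '[{"delta_pos":[-0.8,1.6,25],"roll":0.016},{"delta_pos":[0,0,25],"roll":0},{"delta_pos":[0,0,25],"roll":0},{"delta_pos":[0,0,25],"roll":0},{"delta_pos":[0,0,20],"roll":0},{"delta_pos":[0,0,11],"roll":0},{"delta_pos":[0,0,0],"roll":0}]'; python3 -c "
from h import *
to(430.8,-316.6,199,-56.1)"
```

```text
tool d [ -0.87   2.26 131.38] len 131.4 phi -55.16 roll 0.0165 t 1.15 F [ 0.73 -0.3  -0.1 ] q6 0.289
time: 1.73
eef_pos: [430.4, -317.1, 197.7]
orientation: [0.879, -0.477, -0.002, -0.0]
ft_force: [-0.0, 0.4, 0.1]
opening: 72.9
tool d [-0.2  -0.62 -1.27] len 1.4 phi -56.94 roll -0.0147 t 1.7333 F [-0.02  0.44  0.07] q6 0.315
```

```bash
python3 -m handwheel '[{"delta_pos":[0,0,0],"roll":-0.01},{"delta_pos":[0,0,0],"roll":0},{"delta_pos":[0,0,0],"roll":0},{"delta_pos":[0,0,0],"roll":0},{"delta_pos":[0,0,0],"roll":0},{"delta_pos":[0,0,0],"roll":0}]' 1;  python3 -m handwheel '[{"delta_pos":[0,0,0],"roll":0},{"delta_pos":[0,0,-5],"roll":0},{"delta_pos":[0,0,-20],"roll":0},{"delta_pos":[0,0,-25],"roll":0},{"delta_pos":[0,0,-25],"roll":0},{"delta_pos":[0,0,-25],"roll":0}]'; python3 -c "
from h import *
snap('wrist','w1')
x,y=ch(-82); print(x,y)
to(x,y,297,-85.95,10)"
```

```text
time: 2.23
eef_pos: [431.4, -317.6, 200.7]
orientation: [0.882, -0.472, 0.001, 0.0]
ft_force: [-2.0, 1.2, 10.0]
opening: 46.1
time: 2.73
eef_pos: [430.8, -317.2, 301.1]
orientation: [0.882, -0.472, -0.0, -0.0]
ft_force: [1.1, 0.3, -3.5]
opening: 46.2
474.5042738909659 -13.98439195558898
tool d [-229.35 -204.17    7.74] len 307.2 phi -56.27 per row [-22.93 -20.42   0.77] roll 0.5181 t 2.7833 F [ 5.01 -4.06  3.13] q6 0.304
```

View pics/w1.png

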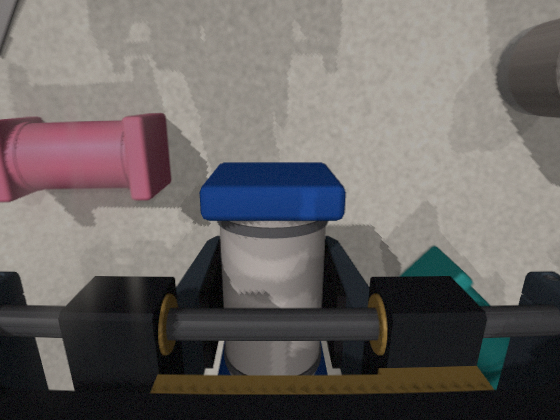

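```bash
python3 -m handwheel '[{"delta_pos":[-22.9,-20.4,0],"roll":0},{"delta_pos":[-22.9,-20.4,0],"roll":0},{"delta_pos":[-22.9,-20.4,0],"roll":0},{"delta_pos":[-22.9,-20.4,0],"roll":0},{"delta_pos":[-22.9,-20.4,0],"roll":0},{"delta_pos":[-22.9,-20.4,0],"roll":0},{"delta_pos":[-22.9,-20.4,0],"roll":0},{"delta_pos":[-22.9,-20.4,0],"roll":0},{"delta_pos":[-22.9,-20.4,0],"roll":0},{"delta_pos":[-22.9,-20.4,0],"roll":0}]';  python3 -m handwheel '[{"delta_pos":[0,0,0],"roll":0.104},{"delta_pos":[0,0,0],"roll":0.104},{"delta_pos":[0,0,0],"roll":0.104},{"delta_pos":[0,0,0],"roll":0.104},{"delta_pos":[0,0,0],"roll":0.102},{"delta_pos":[0,0,0],"roll":0}]'; python3 -c "
from h import *
x,y=ch(-82); 
to(x,y,204,-85.95,10)
snap('wrist','w2');snap('top','t2')"
```

```text
time: 3.62
eef_pos: [473.4, -12.1, 300.1]
orientation: [0.882, -0.472, 0.0, -0.0]
ft_force: [-0.0, 0.2, -1.6]
opening: 46.6
time: 4.12
eef_pos: [473.5, -13.6, 300.0]
orientation: [0.73, -0.683, 0.0, -0.0]
ft_force: [1.0, -0.7, -2.9]
opening: 47.1
tool d [ 0.46 -0.99 95.97] len 96.0 phi -86.22 per row [ 0.05 -0.1   9.6 ] roll -0.0047 t 4.1167 F [ 0.96 -0.74 -2.86] q6 1.427
```

View pics/w2.png

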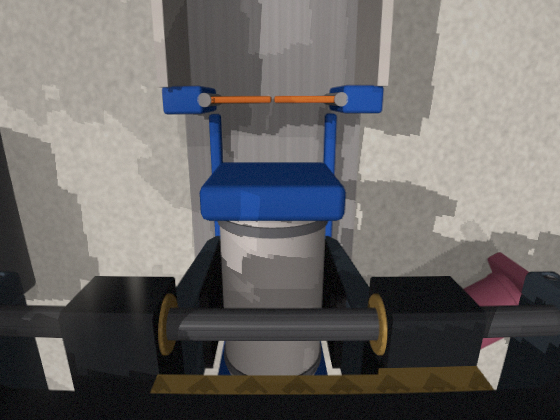

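View pics/t2.png

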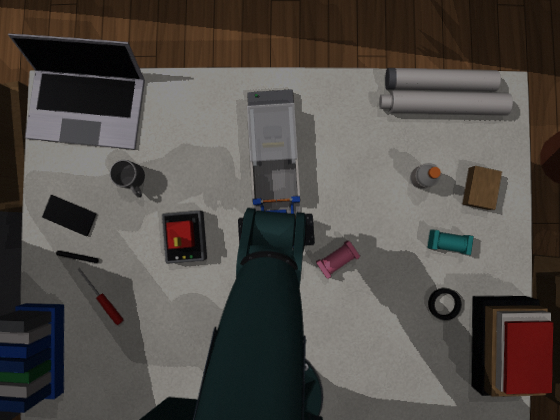

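```bash
python3 - <<'E'
from h import *
W,p=cloud('w2')
hsv=cv2.cvtColor(p,cv2.COLOR_RGB2HSV).astype(int); H,S,V=hsv[...,0],hsv[...,1],hsv[...,2]
def reg(u0,u1,v0,v1):
    m=np.zeros(H.shape,bool); m[v0:v1,u0:u1]=1; return m
blue=(H>100)&(H<125)&(S>120)
for a in [(160,215,82,114),(335,385,82,114)]:
    m=blue&reg(*a)&(W[...,2]>52);Q=W[m];print('post',len(Q),cv2.minAreaRect(Q[:,:2].astype(np.float32)),np.median(Q[:,2]))
m=(H>5)&(H<20)&(S>150)&reg(205,345,92,106)&(W[...,2]>45);Q=W[m]
for k in (Q[Q[:,1]>-8],Q[Q[:,1]<-9]): print('flap',len(k),k.mean(0))
for a in [(205,225,115,160),(320,340,115,160)]:
    m=blue&reg(*a)&(W[...,2]>7)&(W[...,2]<25);Q=W[m];print('rail',len(Q),cv2.fitLine(Q[:,:2].astype(np.float32),cv2.DIST_L2,0,.01,.01).ravel(),Q.mean(0))
m=blue&reg(195,350,155,220)&(W[...,2]>100);Q=W[m];print('cap',cv2.minAreaRect(Q[:,:2].astype(np.float32)),np.nanmax(Q[:,2]),np.percentile(Q[:,2],[5,50,95]))
# rims: top face of cap edge
E
```

```text
post 1033 ((551.1226806640625, 45.88730239868164), (15.371197700500488, 24.07973289489746), 3.3431344032287598) 59.594205506152406
post 1031 ((558.5664672851562, -59.47978591918945), (15.376007080078125, 23.884366989135742), 4.087869644165039) 59.65846552803071
flap 417 [553.48932818  11.84458417  57.65191148]
flap 403 [555.96335269 -25.91440082  57.74455853]
rail 520 [9.9762172e-01 6.8927199e-02 5.2560541e+02 3.2591038e+01] [525.60538127  32.59103926  13.276678  ]
rail 492 [ 9.9727464e-01  7.3778845e-02  5.3087714e+02 -5.0094242e+01] [530.87712562 -50.09424238  13.22511197]
cap ((518.71923828125, -8.834701538085938), (13.801230430603027, 53.321468353271484), 4.2043280601501465) 154.91500248036857 [113.82928155 152.17064448 153.7249732 ]
```

```bash
python3 -m handwheel '[{"delta_pos":[0,-3,10],"roll":0},{"delta_pos":[0,-3,20],"roll":0},{"delta_pos":[0,-3,20],"roll":0},{"delta_pos":[0,-3,15],"roll":0},{"delta_pos":[0,0,15],"roll":0},{"delta_pos":[0,0,8],"roll":0},{"delta_pos":[0,0,3],"roll":0},{"delta_pos":[0,0,1],"roll":0},{"delta_pos":[0,0,1],"roll":0},{"delta_pos":[0,0,0],"roll":0}]'; python3 -c "
from h import *
x,y=ch(-72); 
to(x,y,204,-85.95,10)"
```

```text
time: 5.05
eef_pos: [485.8, -12.8, 207.2]
orientation: [0.732, -0.682, 0.0, -0.0]
ft_force: [-0.2, 0.3, -1.8]
opening: 46.3
tool d [0.35 1.32 3.21] len 3.5 phi -85.92 per row [0.04 0.13 0.32] roll 0.0005 t 5.05 F [-0.2   0.3  -1.85] q6 1.425
```

```bash
python3 -m handwheel '[{"delta_pos":[0,0,1],"roll":0},{"delta_pos":[0,0,1],"roll":0},{"delta_pos":[0,0,0],"roll":0}]';python3 -m handwheel '[{"delta_pos":[0,0,1],"roll":0},{"delta_pos":[0,0,0],"roll":0}]'
```

```text
time: 5.3
eef_pos: [485.6, -12.8, 205.0]
orientation: [0.732, -0.682, 0.0, -0.0]
ft_force: [-0.6, -0.4, -2.6]
opening: 46.3
time: 5.47
eef_pos: [485.8, -12.8, 204.6]
orientation: [0.732, -0.682, 0.0, -0.0]
ft_force: [-6.4, 0.8, 18.6]
opening: 46.4
```

```bash
python3 -m handwheel '[{"delta_pos":[0,0,-1.5],"roll":0},{"delta_pos":[0,0,-1.5],"roll":0},{"delta_pos":[0,0,0],"roll":0}]';python3 -m handwheel '[{"delta_pos":[0,0,0],"roll":0},{"delta_pos":[0,0,0],"roll":0},{"delta_pos":[0,0,0],"roll":0},{"delta_pos":[0,0,0],"roll":0}]' -0.4; python3 -m handwheel '[{"delta_pos":[0,0,-10],"roll":0},{"delta_pos":[0,0,-25],"roll":0},{"delta_pos":[0,0,-25],"roll":0},{"delta_pos":[0,0,-30],"roll":0},{"delta_pos":[0,0,-10],"roll":0}]'; python3 -c "
from h import *
snap('wrist','w3')"
```

```text
time: 5.72
eef_pos: [485.6, -12.8, 207.0]
orientation: [0.732, -0.682, 0.0, -0.0]
ft_force: [-0.1, 0.7, -2.5]
opening: 46.5
time: 6.05
eef_pos: [485.6, -12.8, 206.7]
orientation: [0.732, -0.682, 0.0, -0.0]
ft_force: [-0.1, 0.6, -0.3]
opening: 63.5
time: 6.47
eef_pos: [486.4, -12.9, 310.7]
orientation: [0.732, -0.682, 0.002, -0.001]
ft_force: [1.8, 0.3, 1.1]
opening: 63.5
```

View pics/w3.png

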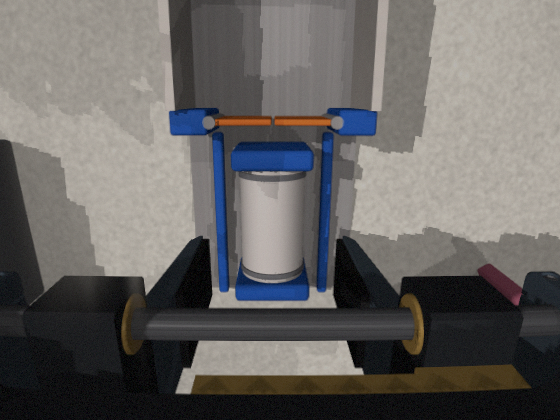

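```bash
python3 -m handwheel '[{"delta_pos":[0,0,25],"roll":0},{"delta_pos":[0,0,25],"roll":0},{"delta_pos":[0,0,25],"roll":0},{"delta_pos":[0,0,20],"roll":0},{"delta_pos":[0,0,5],"roll":0},{"delta_pos":[0,0,0],"roll":0}]'; python3 -m handwheel '[{"delta_pos":[0,0,0],"roll":0},{"delta_pos":[0,0,0],"roll":0},{"delta_pos":[0,0,0],"roll":0},{"delta_pos":[0,0,0],"roll":0},{"delta_pos":[0,0,0],"roll":0}]' 1; python3 -c "
from h import *
x,y=ch(-26,0,(555.5,-7.5)); 
to(x,y,207.5,-85.95,12)"
```

```text
time: 7.02
eef_pos: [485.1, -12.9, 205.4]
orientation: [0.732, -0.682, -0.001, 0.001]
ft_force: [-0.6, 0.2, -0.1]
opening: 63.6
time: 7.43
eef_pos: [485.6, -12.8, 207.1]
orientation: [0.732, -0.682, 0.0, -0.0]
ft_force: [-1.3, 0.3, 5.1]
opening: 46.5
tool d [ -0.34 -44.08  -0.33] len 44.1 phi -85.94 per row [-0.03 -3.67 -0.03] roll 0.0002 t 7.4333 F [-1.26  0.34  5.11] q6 1.426
```

```bash
python3 -m handwheel '[{"delta_pos":[0,-2,-0.7],"roll":0},{"delta_pos":[0,-4,0],"roll":0},{"delta_pos":[0,-4,0],"roll":0},{"delta_pos":[0,-4,0],"roll":0},{"delta_pos":[0,-4,0],"roll":0},{"delta_pos":[0,-4,0],"roll":0},{"delta_pos":[0,-4,0],"roll":0},{"delta_pos":[0,-4,0],"roll":0},{"delta_pos":[0,-4,0],"roll":0},{"delta_pos":[0,-4,0],"roll":0},{"delta_pos":[0,-4,0],"roll":0},{"delta_pos":[0,-2,0],"roll":0}]';  python3 -c "
from h import *
snap('wrist','w4')
x,y=ch(-26,0,(555.5,-7.5)); 
to(x,y,207.5,-85.95,12)"
```

```text
time: 8.43
eef_pos: [528.6, -9.6, 206.8]
orientation: [0.732, -0.682, -0.002, 0.001]
ft_force: [-6.5, -1.6, -2.8]
opening: 46.6
tool d [-0.26 -0.48 -0.61] len 0.8 phi -85.94 per row [-0.02 -0.04 -0.05] roll 0.0002 t 8.4833 F [-4.65 -0.67 -3.1 ] q6 1.438
```

View pics/w4.png

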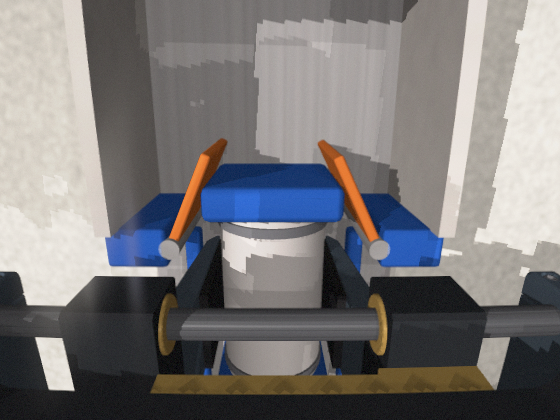

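```bash
python3 -m handwheel '[{"delta_pos":[0,0,0],"roll":0},{"delta_pos":[0,0,0],"roll":0},{"delta_pos":[0,0,0],"roll":0}]' -0.22; python3 -m handwheel '[{"delta_pos":[0,0,-15],"roll":0},{"delta_pos":[0,0,-25],"roll":0},{"delta_pos":[0,0,-25],"roll":0},{"delta_pos":[0,0,-30],"roll":0},{"delta_pos":[0,0,0],"roll":0}]';  python3 -c "
from h import *
snap('wrist','w5')
x,y=ch(-120,0,(555.5,-7.5)); 
to(x,y,304,-85.95,3)"
```

```text
time: 8.73
eef_pos: [529.8, -9.7, 207.6]
orientation: [0.732, -0.682, 0.0, -0.0]
ft_force: [0.9, -0.3, -0.1]
opening: 55.4
time: 9.15
eef_pos: [531.2, -9.8, 307.4]
orientation: [0.732, -0.682, 0.003, -0.002]
ft_force: [1.2, -0.2, 1.9]
opening: 55.8
tool d [-0.5  94.98  0.74] len 95.0 phi -85.94 per row [-0.17 31.66  0.25] roll 0.0001 t 9.2 F [-0.23 -0.07 -0.62] q6 1.438
```

View pics/w5.png

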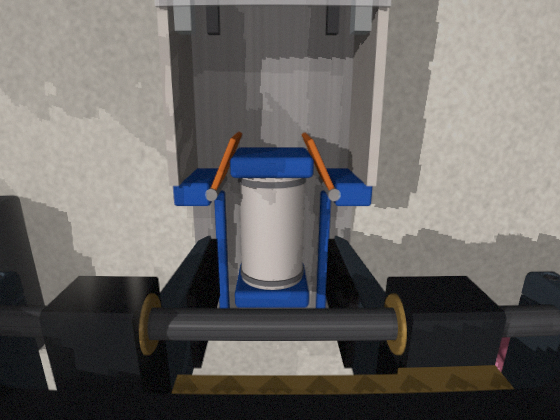

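```bash
python3 -m handwheel '[{"delta_pos":[-0.2,30,0],"roll":0},{"delta_pos":[-0.2,30,0],"roll":0},{"delta_pos":[-0.2,30,0],"roll":0},{"delta_pos":[0,0,0],"roll":0},{"delta_pos":[0,0,0],"roll":0}]' 0.56; python3 -m handwheel '[{"delta_pos":[0,0,20],"roll":0},{"delta_pos":[0,0,25],"roll":0},{"delta_pos":[0,0,25],"roll":0},{"delta_pos":[0,0,20],"roll":0},{"delta_pos":[0,0,10],"roll":0},{"delta_pos":[0,0,3],"roll":0},{"delta_pos":[0,0,0],"roll":0}]';  python3 -c "
from h import *
snap('wrist','w6');snap('scene','s6')
x,y=ch(-115,0,(555.5,-7.5)); 
to(x,y,204,-85.95,3)"
```

```text
time: 9.62
eef_pos: [438.5, -15.5, 301.9]
orientation: [0.732, -0.682, -0.0, 0.0]
ft_force: [0.1, 0.3, 0.4]
opening: 25.2
time: 10.2
eef_pos: [440.0, -15.5, 199.0]
orientation: [0.732, -0.682, -0.0, 0.0]
ft_force: [1.3, -0.5, 0.5]
opening: 20.2
tool d [ 0.17 -0.52 -3.88] len 3.9 phi -85.94 per row [ 0.06 -0.17 -1.29] roll 0.0002 t 10.3 F [-0.34 -0.94  0.23] q6 1.412
```

View pics/w6.png

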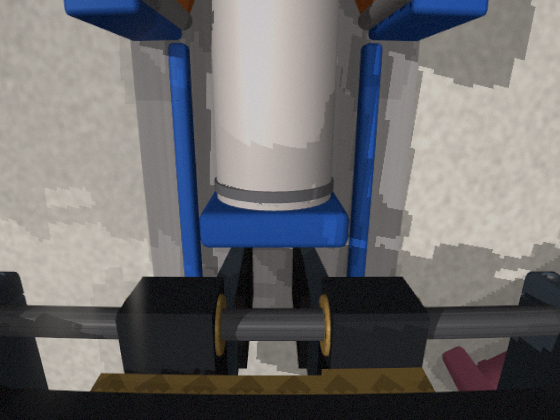

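View pics/s6.png

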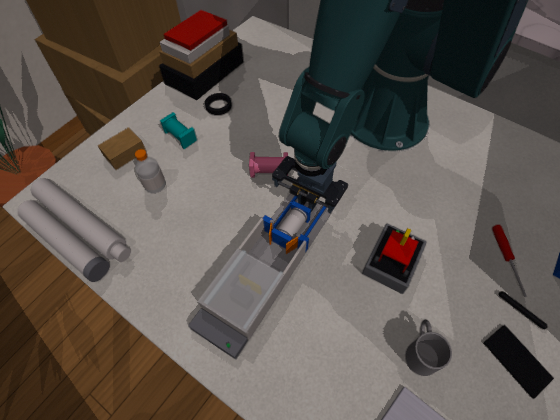

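```bash
python3 -m handwheel '[{"delta_pos":[0,-5,-4],"roll":0},{"delta_pos":[0,-5,0],"roll":0},{"delta_pos":[0,-3,0],"roll":0},{"delta_pos":[0,-3,0],"roll":0},{"delta_pos":[0,-3,0],"roll":0},{"delta_pos":[0,-3,0],"roll":0},{"delta_pos":[0,-5,0],"roll":0},{"delta_pos":[0,-5,0],"roll":0},{"delta_pos":[0,-5,0],"roll":0},{"delta_pos":[0,-5,0],"roll":0},{"delta_pos":[0,-5,0],"roll":0},{"delta_pos":[0,-5,0],"roll":0}]';python3 -m handwheel '[{"delta_pos":[0,-5,0],"roll":0},{"delta_pos":[0,-5,0],"roll":0},{"delta_pos":[0,-5,0],"roll":0},{"delta_pos":[0,-5,0],"roll":0},{"delta_pos":[0,-5,0],"roll":0},{"delta_pos":[0,-5,0],"roll":0},{"delta_pos":[0,-5,0],"roll":0},{"delta_pos":[0,-5,0],"roll":0}]';  python3 -c "
from h import *
snap('wrist','w7')
x,y=ch(20,0,(555.5,-7.5)); 
to(x,y,204,-85.95,3)"
```

```text
time: 11.3
eef_pos: [491.9, -11.8, 203.5]
orientation: [0.732, -0.682, -0.0, 0.0]
ft_force: [-2.8, -0.6, -0.3]
opening: 19.9
time: 11.97
eef_pos: [531.6, -8.9, 203.4]
orientation: [0.732, -0.682, -0.0, 0.0]
ft_force: [-6.3, -0.3, 4.9]
opening: 20.4
tool d [  0.2  -42.83  -0.26] len 42.8 phi -85.94 per row [  0.07 -14.28  -0.09] roll 0.0001 t 12.0167 F [-0.01 -0.31  0.64] q6 1.439
```

View pics/w7.png

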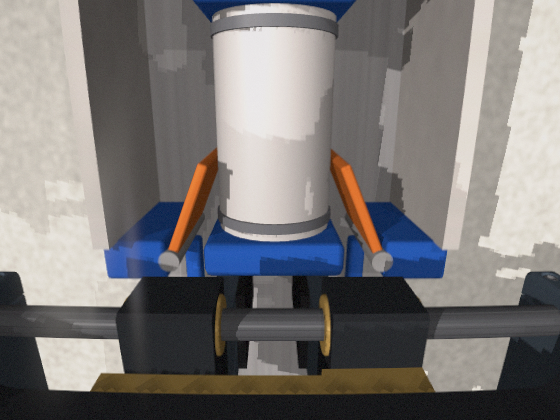

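```bash
python3 -m handwheel '[{"delta_pos":[0,-4,0],"roll":0},{"delta_pos":[0,-4,0],"roll":0},{"delta_pos":[0,-4,0],"roll":0},{"delta_pos":[0,-4,0],"roll":0},{"delta_pos":[0,-4,0],"roll":0},{"delta_pos":[0,-4,0],"roll":0},{"delta_pos":[0,-4,0],"roll":0},{"delta_pos":[0,-4,0],"roll":0},{"delta_pos":[0,-4,0],"roll":0},{"delta_pos":[0,-3,0],"roll":0}]';python3 -m handwheel '[{"delta_pos":[0,-2,0],"roll":0},{"delta_pos":[0,-2,0],"roll":0}]';  python3 -c "
from h import *
snap('wrist','w8')
x,y=ch(20,0,(555.5,-7.5)); 
to(x,y,204,-85.95,3)"
```

```text
time: 12.85
eef_pos: [570.5, -6.2, 203.4]
orientation: [0.732, -0.682, -0.0, 0.0]
ft_force: [-2.3, -0.1, -0.9]
opening: 20.0
time: 13.02
eef_pos: [574.4, -5.9, 203.3]
orientation: [0.732, -0.682, -0.0, 0.0]
ft_force: [-2.2, -0.1, -0.7]
opening: 19.9
tool d [ 0.26 -0.73 -0.61] len 1.0 phi -85.94 per row [ 0.09 -0.24 -0.2 ] roll 0.0002 t 13.0667 F [-1.32  0.97 -1.47] q6 1.449
```

View pics/w8.png

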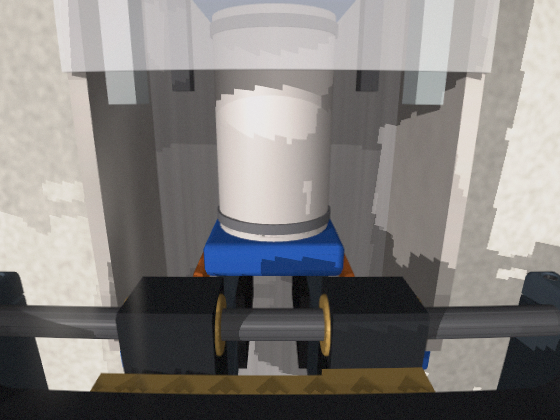

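```bash
for i in 1; do python3 -m handwheel '[{"delta_pos":[0,-1,0],"roll":0},{"delta_pos":[0,-1,0],"roll":0},{"delta_pos":[0,-1,0],"roll":0},{"delta_pos":[0,-1,0],"roll":0}]'; python3 -m handwheel '[{"delta_pos":[0,-1,0],"roll":0},{"delta_pos":[0,-1,0],"roll":0},{"delta_pos":[0,-1,0],"roll":0},{"delta_pos":[0,-1,0],"roll":0}]';python3 -m handwheel '[{"delta_pos":[0,-1,0],"roll":0},{"delta_pos":[0,-1,0],"roll":0},{"delta_pos":[0,-1,0],"roll":0}]'; done | grep -E "eef|ft"
```

```text
eef_pos: [578.3, -5.6, 203.4]
ft_force: [-3.4, -0.1, -1.5]
eef_pos: [582.4, -5.4, 203.4]
ft_force: [-3.2, -0.8, -0.3]
eef_pos: [585.0, -5.1, 203.4]
ft_force: [-11.1, -2.0, 7.3]
```

```bash
python3 -m handwheel '[{"delta_pos":[0,0,0],"roll":0}]' | grep -E "eef|ft"; python3 -m handwheel '[{"delta_pos":[0,-0.5,0],"roll":0},{"delta_pos":[0,-0.5,0],"roll":0}]'| grep -E "eef|ft"; python3 -c "
from h import *
snap('wrist','w9');snap('top','t9')"
```

```text
eef_pos: [585.1, -5.1, 203.4]
ft_force: [-6.9, -0.3, 2.9]
eef_pos: [585.7, -5.1, 203.4]
ft_force: [-10.7, -1.6, 7.6]
```

View pics/w9.png

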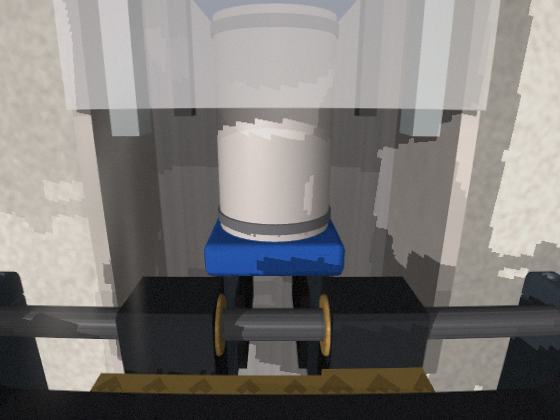

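```bash
for i in 1; do python3 -m handwheel '[{"delta_pos":[0,-0.5,0],"roll":0},{"delta_pos":[0,-0.5,0],"roll":0}]';  python3 -m handwheel '[{"delta_pos":[0,-0.5,0],"roll":0},{"delta_pos":[0,-0.5,0],"roll":0}]';python3 -m handwheel '[{"delta_pos":[0,-0.5,0],"roll":0},{"delta_pos":[0,-0.5,0],"roll":0}]'; done | grep -E "eef|ft"; python3 - <<'E'
from h import *
p=cv2.imread('pics/t9.png')
cv2.imwrite('pics/t9a.png',cv2.resize(p[80:230,220:330],None,fx=4,fy=4,interpolation=cv2.INTER_CUBIC))
E
```

```text
eef_pos: [586.7, -5.0, 203.4]
ft_force: [-11.2, -0.4, 6.3]
eef_pos: [587.7, -4.9, 203.4]
ft_force: [-10.1, -1.3, 7.3]
eef_pos: [588.7, -4.9, 203.4]
ft_force: [-10.2, -1.0, 7.6]
```

View pics/t9a.png

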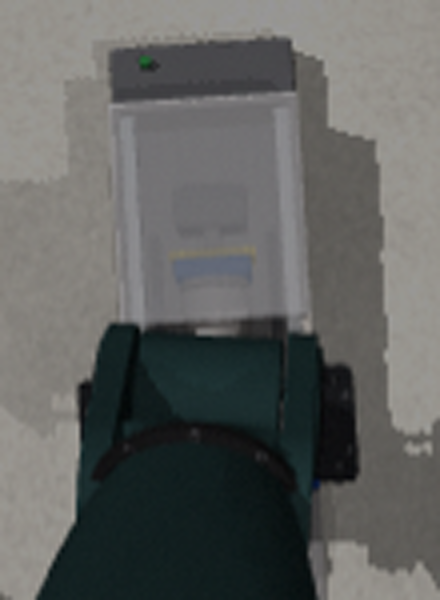

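```bash
for i in 1; do python3 -m handwheel '[{"delta_pos":[0,-0.6,0],"roll":0},{"delta_pos":[0,-0.6,0],"roll":0},{"delta_pos":[0,-0.6,0],"roll":0},{"delta_pos":[0,-0.6,0],"roll":0}]';  python3 -m handwheel '[{"delta_pos":[0,-0.6,0],"roll":0},{"delta_pos":[0,-0.6,0],"roll":0},{"delta_pos":[0,-0.6,0],"roll":0},{"delta_pos":[0,-0.6,0],"roll":0}]'; python3 -m handwheel '[{"delta_pos":[0,-0.5,0],"roll":0},{"delta_pos":[0,-0.5,0],"roll":0},{"delta_pos":[0,-0.5,0],"roll":0}]'; done | grep -E "eef|ft"
```

```text
eef_pos: [591.1, -4.7, 203.4]
ft_force: [-10.4, -1.0, 6.3]
eef_pos: [593.5, -4.5, 203.4]
ft_force: [-10.7, -1.2, 5.5]
eef_pos: [595.0, -4.4, 203.4]
ft_force: [-10.8, -0.4, 6.2]
```

Small steps now, feeling for the hard end.

```bash
for i in 1; do python3 -m handwheel '[{"delta_pos":[0,-0.4,0],"roll":0},{"delta_pos":[0,-0.4,0],"roll":0}]';  python3 -m handwheel '[{"delta_pos":[0,-0.4,0],"roll":0},{"delta_pos":[0,-0.3,0],"roll":0}]'; python3 -m handwheel '[{"delta_pos":[0,-0.3,0],"roll":0}]'; python3 -m handwheel '[{"delta_pos":[0,-0.3,0],"roll":0}]';  done | grep -E "eef|ft"
```

```text
eef_pos: [595.8, -4.4, 203.4]
ft_force: [-10.5, -0.1, 5.9]
eef_pos: [596.5, -4.3, 203.4]
ft_force: [-10.9, -1.0, 6.8]
eef_pos: [596.8, -4.3, 203.4]
ft_force: [-11.4, -0.8, 6.7]
eef_pos: [597.1, -4.3, 203.4]
ft_force: [-9.4, -0.8, 5.9]
```

```bash
for i in 1; do python3 -m handwheel '[{"delta_pos":[0,-0.3,0],"roll":0}]';  python3 -m handwheel '[{"delta_pos":[0,-0.3,0],"roll":0}]';python3 -m handwheel '[{"delta_pos":[0,-0.3,0],"roll":0}]';   done | grep -E "eef|ft"
```

```text
eef_pos: [597.4, -4.3, 203.4]
ft_force: [-11.0, -1.0, 6.6]
eef_pos: [597.6, -4.2, 203.3]
ft_force: [-11.1, -0.4, 7.1]
eef_pos: [598.0, -4.2, 203.4]
ft_force: [-10.9, -0.8, 6.7]
```

```bash
for i in 1; do python3 -m handwheel '[{"delta_pos":[0,-0.2,0],"roll":0}]';  python3 -m handwheel '[{"delta_pos":[0,-0.2,0],"roll":0}]';python3 -m handwheel '[{"delta_pos":[0,-0.2,0],"roll":0}]';   done | grep -E "eef|ft"
```

```text
eef_pos: [598.2, -4.2, 203.4]
ft_force: [-10.5, -0.5, 6.4]
eef_pos: [598.4, -4.2, 203.4]
ft_force: [-9.8, -1.7, 6.2]
eef_pos: [598.6, -4.2, 203.4]
ft_force: [-11.9, -0.9, 7.7]
```

```bash
for i in 1; do python3 -m handwheel '[{"delta_pos":[0,-0.2,0],"roll":0}]';  python3 -m handwheel '[{"delta_pos":[0,-0.2,0],"roll":0}]';python3 -m handwheel '[{"delta_pos":[0,-0.2,0],"roll":0}]';   done | grep -E "eef|ft"
```

```text
eef_pos: [598.7, -4.2, 203.4]
ft_force: [-11.6, -0.7, 6.7]
eef_pos: [598.9, -4.2, 203.4]
ft_force: [-12.8, -2.1, 9.6]
eef_pos: [598.9, -4.1, 203.3]
ft_force: [-14.5, -1.3, 11.9]
```

```bash
python3 -m handwheel '[{"delta_pos":[0,1,0],"roll":0},{"delta_pos":[0,1.5,0],"roll":0},{"delta_pos":[0,0.5,-2],"roll":0},{"delta_pos":[0,0,-10],"roll":0},{"delta_pos":[0,0,-25],"roll":0},{"delta_pos":[0,0,-25],"roll":0},{"delta_pos":[0,0,-30],"roll":0},{"delta_pos":[0,0,-30],"roll":0}]'; python3 -m handwheel '[{"delta_pos":[0,30,0],"roll":0},{"delta_pos":[0,30,0],"roll":0},{"delta_pos":[0,30,0],"roll":0},{"delta_pos":[0,0,0],"roll":0},{"delta_pos":[0,0,0],"roll":0}]'; python3 -c "
from h import *
snap('wrist','w10')"
```

```text
time: 17.67
eef_pos: [596.7, -4.3, 327.6]
orientation: [0.732, -0.682, 0.0, -0.0]
ft_force: [0.2, -0.0, 0.3]
opening: 19.9
time: 18.08
eef_pos: [506.2, -10.7, 326.5]
orientation: [0.732, -0.682, 0.0, -0.0]
ft_force: [0.7, 0.7, 0.4]
opening: 20.1
```

View pics/w10.png

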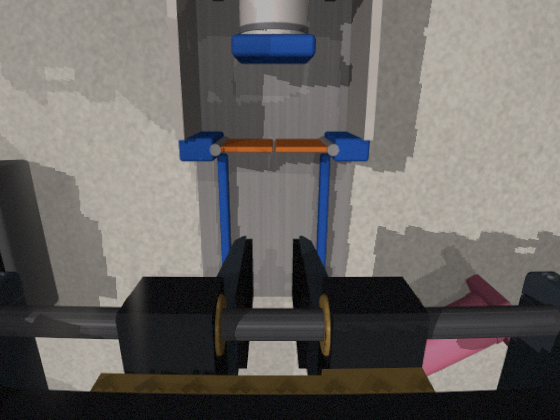

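```bash
python3 -c "
from h import *
to(405,244,380,-84.2,8)"
```

```text
tool d [-261.32   83.96  -53.66] len 279.7 phi -85.95 per row [-32.67  10.49  -6.71] roll -0.0306 t 18.1333 F [1.43 0.62 0.28] q6 1.433
```

```bash
python3 -m handwheel '[{"delta_pos":[-10,10,-10],"roll":-0.03},{"delta_pos":[-30,10,-10],"roll":0},{"delta_pos":[-30,10,-10],"roll":0},{"delta_pos":[-30,10,-10],"roll":0},{"delta_pos":[-30,10,-10],"roll":0},{"delta_pos":[-30,10,-4],"roll":0},{"delta_pos":[-30,10,0],"roll":0},{"delta_pos":[-30,10,0],"roll":0},{"delta_pos":[-30,4,0],"roll":0},{"delta_pos":[-10,0,0],"roll":0},{"delta_pos":[0,0,0],"roll":0}]' -0.3; python3 -c "
from h import *
to(405,244,380,-84.2,8)
snap('wrist','w11'); snap('top','t11'); to(405,244,380,-84.2,8)"
```

```text
time: 19.05
eef_pos: [398.0, 242.1, 380.1]
orientation: [0.743, -0.67, 0.0, -0.001]
ft_force: [0.1, -1.3, -0.4]
opening: 59.6
tool d [-1.19 -7.16  0.15] len 7.3 phi -84.06 per row [-0.15 -0.9   0.02] roll 0.0024 t 19.05 F [ 0.06 -1.27 -0.45] q6 1.963
tool d [-3.27 -7.28 -0.35] len 8.0 phi -84.17 per row [-0.41 -0.91 -0.04] roll 0.0006 t 19.15 F [ 1.09  0.35 -0.03] q6 1.962
```

View pics/w11.png

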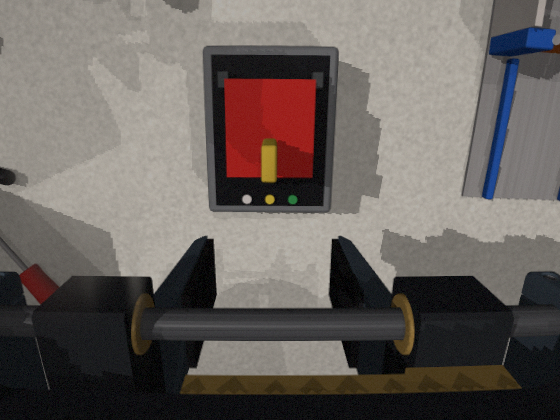

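View pics/t11.png

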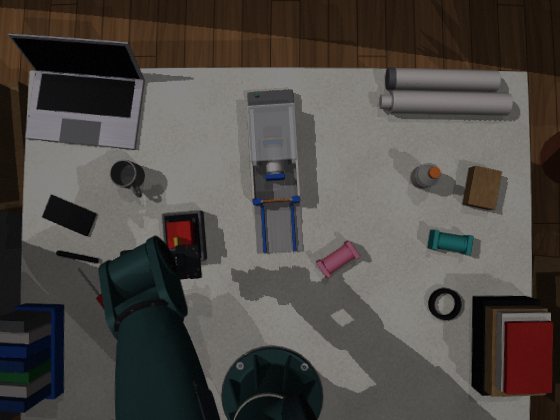

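```bash
python3 - <<'E'
from h import *
W,p=cloud('w11')
hsv=cv2.cvtColor(p,cv2.COLOR_RGB2HSV).astype(int); H,S,V=hsv[...,0],hsv[...,1],hsv[...,2]
def reg(u0,u1,v0,v1):
    m=np.zeros(H.shape,bool); m[v0:v1,u0:u1]=1; return m
z=W[...,2]
def ma(m): return cv2.minAreaRect(W[m][:,:2].astype(np.float32))
print('tabtop',ma(reg(250,290,130,190)&(z>132)),np.nanmax(z[reg(250,290,130,190)]), W[reg(250,290,130,190)&(z>132)].mean(0))
red=((H<8)|(H>172))&(S>150)&reg(200,340,60,200)
print('guardtop',ma(red&(z>88)&(z<98)),np.median(z[red]))
m=reg(195,345,40,220)&(z>40)&(z<58); print('box',ma(m))
E
```

```text
tabtop ((440.1917419433594, 250.57704162597656), (24.202421188354492, 9.571815490722656), 6.058462619781494) 136.72340099706054 [440.57068685 250.53551197 134.45122336]
guardtop ((457.749755859375, 252.06488037109375), (70.1299057006836, 64.4462661743164), 5.7069878578186035) nan
box ((451.0105285644531, 251.49734497070312), (140.5215606689453, 110.70834350585938), 5.672013759613037)
```

```bash
python3 -c "
from h import *
to(442,249.6,293,-84.3,4)"
```

```text
tool d [ -5.08 -44.63  86.66] len 97.6 phi -84.17 per row [ -1.27 -11.16  21.66] roll 0.0023 t 19.15 F [ 1.09  0.35 -0.03] q6 1.962
```

```bash
python3 -m handwheel '[{"delta_pos":[-1.3,-15,0],"roll":0},{"delta_pos":[-1.3,-15,0],"roll":0},{"delta_pos":[-1.3,-14,0],"roll":0},{"delta_pos":[-1,0,20],"roll":0},{"delta_pos":[0,0,25],"roll":0},{"delta_pos":[0,0,25],"roll":0},{"delta_pos":[0,0,11],"roll":0},{"delta_pos":[0,0,5],"roll":0},{"delta_pos":[0,0,0],"roll":0}]'; python3 -c "
from h import *
to(442,249.6,293,-84.3,4)
snap('wrist','w12')"
```

```text
time: 19.9
eef_pos: [441.1, 248.5, 293.0]
orientation: [0.742, -0.671, -0.0, 0.001]
ft_force: [-0.4, -0.4, 0.6]
opening: 59.5
tool d [-0.96 -1.01 -0.05] len 1.4 phi -84.28 per row [-0.24 -0.25 -0.01] roll 0.0004 t 19.9 F [-0.43 -0.4   0.63] q6 1.938
```

View pics/w12.png

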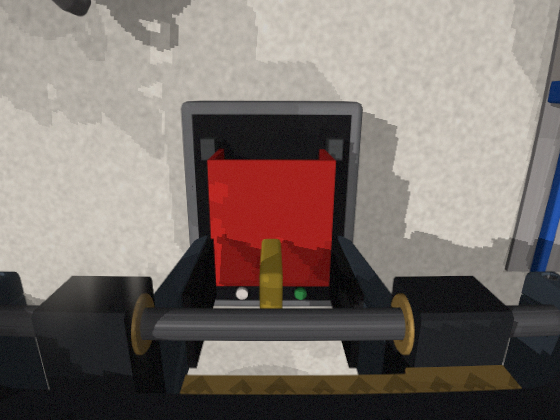

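```bash
python3 -m handwheel '[{"delta_pos":[-0.5,-1,0],"roll":0},{"delta_pos":[0,0,0],"roll":0},{"delta_pos":[0,0,0],"roll":0},{"delta_pos":[0,0,0],"roll":0},{"delta_pos":[0,0,0],"roll":0},{"delta_pos":[0,0,0],"roll":0},{"delta_pos":[0,0,0],"roll":0},{"delta_pos":[0,0,0],"roll":0},{"delta_pos":[0,0,0],"roll":0}]' 1; python3 -c "
from h import *
to(442,249.6,293,-84.3,4)
snap('wrist','w13')"
```

```text
time: 20.7
eef_pos: [441.7, 249.5, 293.4]
orientation: [0.742, -0.671, 0.0, 0.0]
ft_force: [0.4, -6.2, 3.3]
opening: 9.9
tool d [-0.1  -0.28  0.43] len 0.5 phi -84.22 per row [-0.02 -0.07  0.11] roll 0.0013 t 20.7 F [ 0.38 -6.18  3.33] q6 1.939
```

View pics/w13.png

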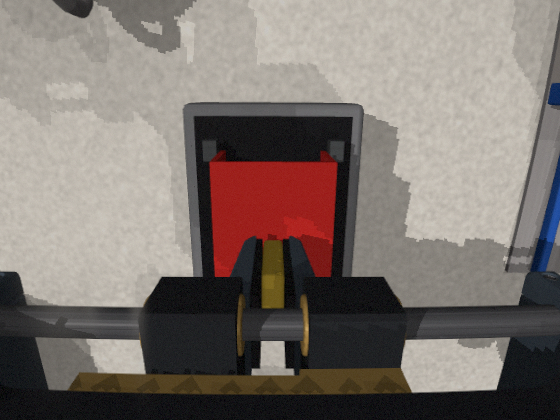

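```bash
python3 -c "
import numpy as np
a=np.arctan2(66,54);r=np.hypot(54,66);th=np.arange(0,1.70,.12)
x=-r*np.cos(a+th);z=r*np.sin(a+th)
print([(t.round(2),-p.round(1),-q.round(1)) for t,p,q in zip(th[1:],np.diff(x),np.diff(z))])"
```

```text
[(np.float64(0.12), np.float64(-8.3), np.float64(-6.0)), (np.float64(0.24), np.float64(-8.9), np.float64(-5.0)), (np.float64(0.36), np.float64(-9.5), np.float64(-3.8)), (np.float64(0.48), np.float64(-9.9), np.float64(-2.7)), (np.float64(0.6), np.float64(-10.1), np.float64(-1.5)), (np.float64(0.72), np.float64(-10.2), np.float64(-0.3)), (np.float64(0.84), np.float64(-10.2), np.float64(1.0)), (np.float64(0.96), np.float64(-10.0), np.float64(2.2)), (np.float64(1.08), np.float64(-9.7), np.float64(3.4)), (np.float64(1.2), np.float64(-9.2), np.float64(4.5)), (np.float64(1.32), np.float64(-8.6), np.float64(5.6)), (np.float64(1.44), np.float64(-7.9), np.float64(6.5)), (np.float64(1.56), np.float64(-7.0), np.float64(7.4)), (np.float64(1.68), np.float64(-6.1), np.float64(8.2))]
```

```bash
python3 -m handwheel '[{"delta_pos":[0.5,-4.1,-3.1],"roll":0},{"delta_pos":[0,-4.2,-2.9],"roll":0},{"delta_pos":[0,-4.4,-2.6],"roll":0},{"delta_pos":[0,-4.5,-2.4],"roll":0}]'; python3 -m handwheel '[{"delta_pos":[0,-9.5,-3.8],"roll":0},{"delta_pos":[0,-9.9,-2.7],"roll":0},{"delta_pos":[0,-10.1,-1.5],"roll":0},{"delta_pos":[0,0,0],"roll":0}]'; python3 -c "
from h import *
snap('wrist','w14')"
```

```text
time: 21.08
eef_pos: [458.7, 250.9, 304.2]
orientation: [0.742, -0.671, -0.001, 0.001]
ft_force: [-4.5, 1.3, -4.6]
opening: 9.6
time: 21.42
eef_pos: [489.6, 254.0, 312.9]
orientation: [0.742, -0.671, 0.0, -0.0]
ft_force: [-0.3, -2.6, 8.5]
opening: 9.8
```

View pics/w14.png

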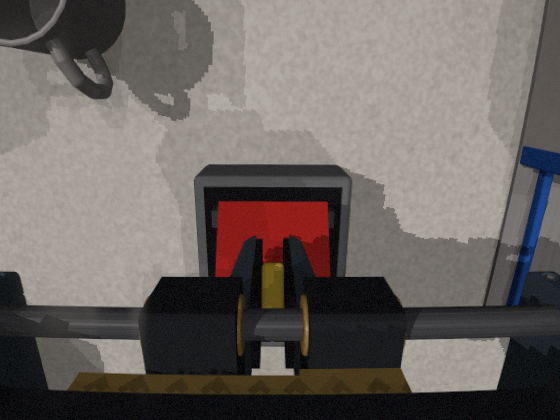

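Guard rotating with the pinch; forces are modest. Continuing along the arc.

```bash
python3 -m handwheel '[{"delta_pos":[0,-10.2,-0.6],"roll":0},{"delta_pos":[0,-10.2,1],"roll":0},{"delta_pos":[0,-10,2.2],"roll":0},{"delta_pos":[0,-9.7,3.4],"roll":0}]'; python3 -m handwheel '[{"delta_pos":[0,-9.2,4.5],"roll":0},{"delta_pos":[0,-8.6,5.6],"roll":0},{"delta_pos":[0,-7.9,6.5],"roll":0},{"delta_pos":[0,0,0],"roll":0}]';python3 -m handwheel '[{"delta_pos":[0,-7,7.4],"roll":0},{"delta_pos":[0,-6.1,8.2],"roll":0},{"delta_pos":[0,0,0],"roll":0}]'; python3 -c "
from h import *
snap('wrist','w15');snap('scene','s15')"
```

```text
time: 21.8
eef_pos: [528.7, 257.9, 307.2]
orientation: [0.742, -0.67, 0.0, -0.0]
ft_force: [-2.3, -6.7, 8.9]
opening: 9.5
time: 22.13
eef_pos: [555.5, 260.5, 290.2]
orientation: [0.742, -0.67, 0.001, -0.001]
ft_force: [6.3, -7.6, 5.3]
opening: 9.3
time: 22.38
eef_pos: [568.7, 261.8, 274.8]
orientation: [0.742, -0.67, 0.002, -0.002]
ft_force: [8.8, -8.4, 5.7]
opening: 9.4
```

View pics/w15.png

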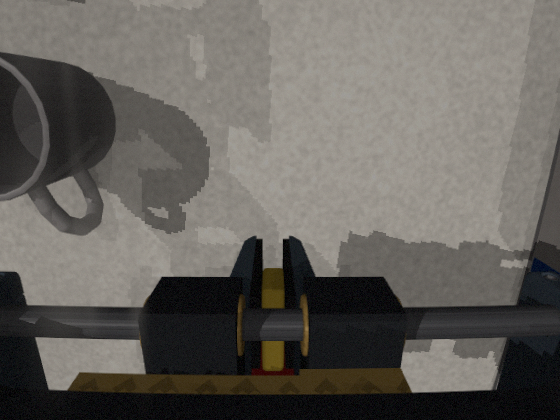

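View pics/s15.png

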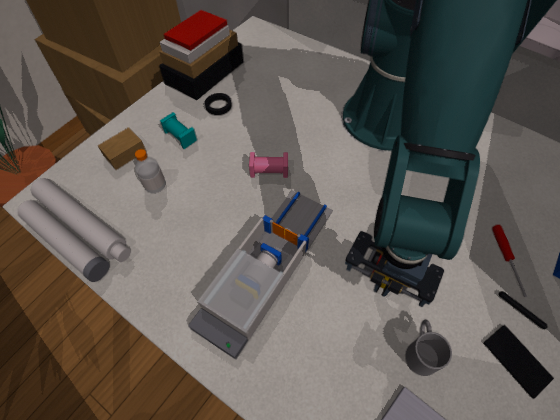

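```bash
python3 -m handwheel '[{"delta_pos":[0,0,0],"roll":0},{"delta_pos":[0,0,0],"roll":0},{"delta_pos":[0,0,0],"roll":0},{"delta_pos":[0,0,0],"roll":0}]' 0; python3 -m handwheel '[{"delta_pos":[0,0,-15],"roll":0},{"delta_pos":[0,0,-25],"roll":0},{"delta_pos":[0,0,-25],"roll":0},{"delta_pos":[0,0,-25],"roll":0},{"delta_pos":[0,0,-10],"roll":0},{"delta_pos":[0,0,0],"roll":0}]'; python3 -c "
from h import *
to(400,246,375,-84.3,5)"
```

```text
time: 22.82
eef_pos: [566.6, 262.0, 274.3]
orientation: [0.742, -0.67, 0.0, -0.0]
ft_force: [0.9, -0.1, -0.0]
opening: 33.3
time: 23.32
eef_pos: [567.2, 262.2, 377.5]
orientation: [0.742, -0.671, 0.001, -0.002]
ft_force: [1.4, 0.8, -0.1]
opening: 45.3
tool d [ -0.72 168.     1.79] len 168.0 phi -84.22 per row [-0.14 33.6   0.36] roll 0.0015 t 23.3167 F [ 1.38  0.8  -0.11] q6 1.866
```

```bash
python3 -m handwheel '[{"delta_pos":[0,33,0],"roll":0},{"delta_pos":[0,33,0],"roll":0},{"delta_pos":[0,33,0],"roll":0},{"delta_pos":[0,33,0],"roll":0},{"delta_pos":[0,33,0],"roll":0},{"delta_pos":[0,0,0],"roll":0},{"delta_pos":[0,0,0],"roll":0}]' 1; python3 - <<'E'
from h import *
to(400,246,375,-84.3,5)
snap('wrist','w16')
W,p=cloud('w16')
hsv=cv2.cvtColor(p,cv2.COLOR_RGB2HSV).astype(int); H,S,V=hsv[...,0],hsv[...,1],hsv[...,2]
m=(H>40)&(H<85)&(S>100)&(W[...,2]>64)&(W[...,2]<80); m[240:]=0; Q=W[m]
print(len(Q)); 
if len(Q): print(cv2.minEnclosingCircle(Q[:,:2].astype(np.float32)),np.median(Q,0))
E
```

```text
time: 23.9
eef_pos: [401.1, 245.1, 373.4]
orientation: [0.742, -0.67, -0.0, 0.001]
ft_force: [0.3, -0.1, 0.3]
opening: 1.7
tool d [-1.04  1.02 -1.56] len 2.1 phi -84.16 per row [-0.21  0.2  -0.31] roll 0.0024 t 23.9 F [ 0.28 -0.07  0.25] q6 1.968
1166
((454.70703125, 251.68458557128906), 15.276575088500977) [455.60130234 251.86807705  71.5318745 ]
```

View pics/w16.png

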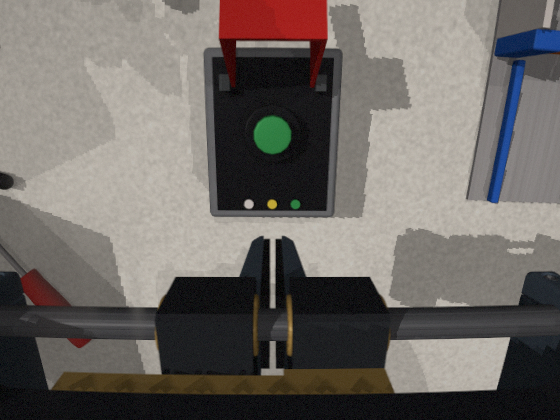

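```bash
python3 -c "
from h import *
to(456.5,250.9,270,-84.3,2)"; python3 -m handwheel '[{"delta_pos":[0,-28,0],"roll":0},{"delta_pos":[0,-27.5,0],"roll":0},{"delta_pos":[0,0,25],"roll":0},{"delta_pos":[0,0,25],"roll":0},{"delta_pos":[0,0,25],"roll":0},{"delta_pos":[0,0,20],"roll":0},{"delta_pos":[0,0,7],"roll":0},{"delta_pos":[0,0,0],"roll":0}]'; python3 -c "
from h import *
to(456.5,250.9,257,-84.3,2)"
```

```text
tool d [-6.000e-02 -5.452e+01  1.038e+02] len 117.2 phi -84.19 per row [-3.000e-02 -2.726e+01  5.190e+01] roll 0.0019 t 23.95 F [ 1.11 -0.85  0.98] q6 1.968
time: 24.62
eef_pos: [458.0, 250.6, 270.3]
orientation: [0.742, -0.671, -0.001, 0.002]
ft_force: [-0.9, 0.6, 0.3]
opening: 0.5
tool d [-0.42  1.43 13.3 ] len 13.4 phi -84.25 per row [-0.21  0.72  6.65] roll 0.0009 t 24.6167 F [-0.86  0.62  0.32] q6 1.927
```

```bash
python3 -m handwheel '[{"delta_pos":[0,0,3],"roll":0},{"delta_pos":[0,0,3],"roll":0},{"delta_pos":[0,0,2],"roll":0}]';python3 -m handwheel '[{"delta_pos":[0,0,1.5],"roll":0},{"delta_pos":[0,0,1.5],"roll":0},{"delta_pos":[0,0,0],"roll":0}]';python3 -m handwheel '[{"delta_pos":[0,0,1],"roll":0},{"delta_pos":[0,0,0],"roll":0}]';python3 -m handwheel '[{"delta_pos":[0,0,1],"roll":0},{"delta_pos":[0,0,0],"roll":0}]'
```

```text
time: 24.87
eef_pos: [458.2, 251.1, 264.9]
orientation: [0.742, -0.671, 0.0, -0.001]
ft_force: [0.3, 0.8, 0.1]
opening: 0.4
time: 25.12
eef_pos: [458.0, 251.0, 261.6]
orientation: [0.742, -0.671, 0.0, -0.001]
ft_force: [0.4, 0.6, 1.6]
opening: 0.7
time: 25.28
eef_pos: [458.0, 251.0, 260.5]
orientation: [0.742, -0.671, 0.0, -0.0]
ft_force: [2.5, 0.4, 2.6]
opening: 0.3
time: 25.45
eef_pos: [458.0, 251.0, 259.4]
orientation: [0.742, -0.671, 0.0, -0.0]
ft_force: [2.2, 1.6, 4.8]
opening: 0.6
```

```bash
for i in 1; do python3 -m handwheel '[{"delta_pos":[0,0,1],"roll":0},{"delta_pos":[0,0,0],"roll":0}]';python3 -m handwheel '[{"delta_pos":[0,0,1],"roll":0},{"delta_pos":[0,0,0],"roll":0}]';python3 -m handwheel '[{"delta_pos":[0,0,0.7],"roll":0},{"delta_pos":[0,0,0],"roll":0}]'; done | grep -E "eef|ft"
```

```text
eef_pos: [458.0, 251.0, 258.3]
ft_force: [2.9, 0.8, 4.0]
eef_pos: [458.0, 251.0, 257.3]
ft_force: [3.1, 1.5, 4.9]
eef_pos: [458.1, 251.0, 256.9]
ft_force: [1.9, 1.1, 11.7]
```

Hard bottom felt (force jumped to 11.7 N at 6 mm travel). One more touch, then retreat.

```bash
python3 -m handwheel '[{"delta_pos":[0,0,0.4],"roll":0},{"delta_pos":[0,0,0],"roll":0},{"delta_pos":[0,0,0],"roll":0}]'; python3 -m handwheel '[{"delta_pos":[0,0,-5],"roll":0},{"delta_pos":[0,0,-15],"roll":0},{"delta_pos":[0,0,-25],"roll":0},{"delta_pos":[0,0,-30],"roll":0},{"delta_pos":[0,0,-40],"roll":0},{"delta_pos":[0,25,-20],"roll":0},{"delta_pos":[0,25,0],"roll":0},{"delta_pos":[0,0,0],"roll":0},{"delta_pos":[0,0,0],"roll":0}]'; python3 - <<'E'
from h import *
snap('wrist','w17');snap('scene','s17');snap('top','t17')
a=cv2.imread('pics/s17.png');b=cv2.imread('pics/t17.png')
c=np.hstack([cv2.resize(a[170:370,180:460],(560,400)),]) ; cv2.imwrite('pics/s17a.png',c)
b=cv2.resize(b[80:280,80:350],None,fx=2.9,fy=2.9,interpolation=cv2.INTER_CUBIC); cv2.imwrite('pics/t17a.png',b)
E
```

```text
time: 26.2
eef_pos: [458.1, 251.0, 256.8]
orientation: [0.742, -0.671, 0.0, -0.0]
ft_force: [-1.2, -0.6, 18.5]
opening: 0.5
time: 26.95
eef_pos: [406.9, 245.5, 390.9]
orientation: [0.742, -0.67, -0.0, 0.0]
ft_force: [0.9, -0.1, 0.3]
opening: 0.6
```

View pics/w17.png

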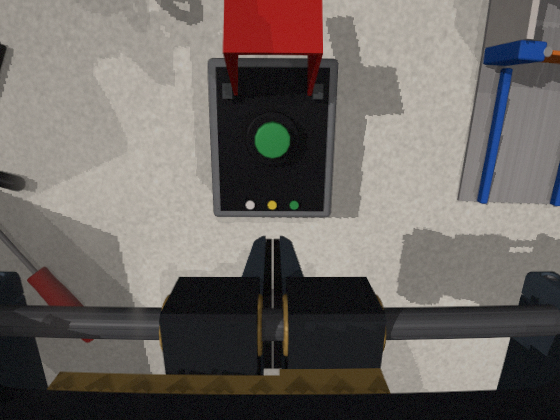

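View pics/s17a.png

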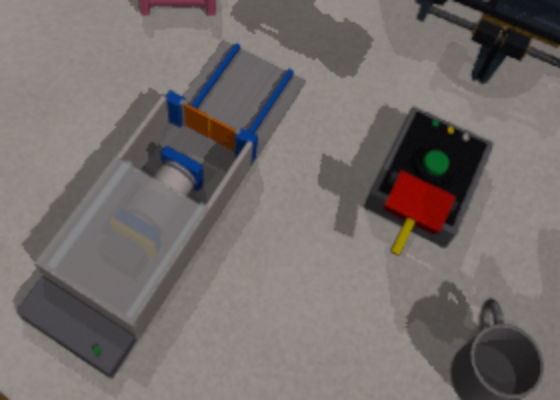

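View pics/t17a.png

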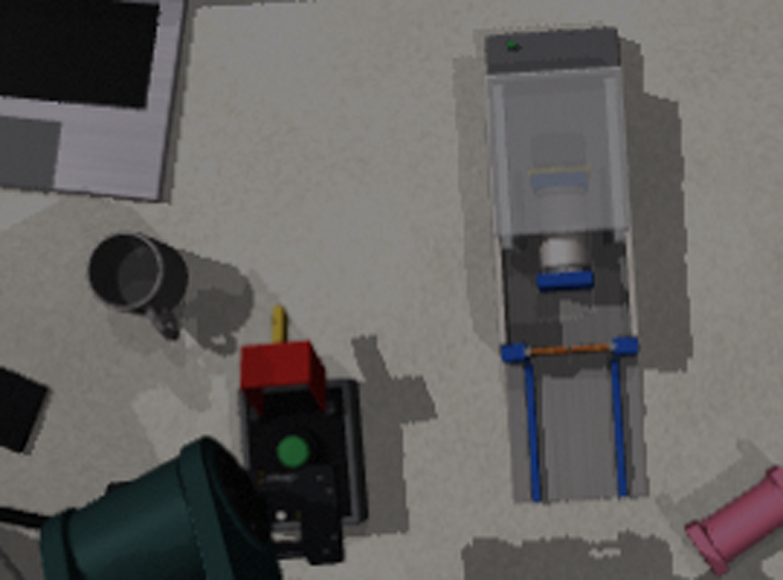

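```bash
python3 -c "
from h import *
print(job_done()); print(read_state()['time'])"
```

```text
the job is handed in; nothing more can be done
None
the job is handed in; nothing more can be done
```

The job is done and handed in at about 27 s of the 72 s allowed; `job_done()` reports no verdict.

- **Cartridge:** I laid it on the lead-in deck. The arm could not reach behind it there, so I re-gripped the barrel and slid its nose through the flaps. I then pushed from behind with the fingers until the bumper stopped, with the push force at about 11 N, rising to 14.5 N at the hard end.
- **Guard and button:** I pinched the yellow tab, swung the guard up and over, then pressed the button until it bottomed after about 6 mm. The force at the bottom was 18.5 N.

**Last checks:** The final pictures show the following:
- The flaps are shut.
- The cartridge is straight inside, with the bumper about 14 mm further back than at the start.
- The guard is fully up and the button looks back up.
- The mug is standing, and the arm is clear with a wrist force of about 0. I did not look at the bottle again in the last pictures. It was upright in the view after the guard was opened, and the arm did not go near it afterwards.

**Disagreements:** The wrist and top cameras differed by 2–4 mm, so I used values in between. The push force was higher than the stated 2.5 N for the bumper, partly from cartridge and finger friction. The joint values themselves could not be read, so the flap, bumper, guard and button states rest on pictures and felt forces.

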